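# Clamp the test bar in the fixture

### The job

Take the long grooved steel test bar out of the drying rack and seat it flat and centred between the two cheeks of the clamping fixture, lying lengthwise along them. Then swing the hinged clamp arm over it until the arm lies fully down in its forked catch. Leave the other specimens in the rack and the jar and beaker where they stand.

Things in the scene. Friction and masses are not known exactly. Their poses are not given: they have to be found in the camera images.
- specimen: the test bar: oblong grey steel block with dark grooves round it, 56 long (its x) x 24 wide (its y) x 34 high (its z), about 0.34 kg, loose; origin at the centre of its underside. It stands in the rack with its ends 4 mm from the rails, so there it can be gripped only across its 24 mm width.
- specimen_center (a point): centre of the test bar, 17 mm above its underside
- rack: grey plastic drying rack, 80 (its x) x 224 (its y); origin under its centre. Floor 8 mm above the table; two rails 8 mm thick along y, inner faces 64 mm apart, tops 46 mm above the table; low end lips 18 mm high. Three specimens stand on its floor at y = -70, 0 and +70 mm, in any order. Fixed.
- fixture: aluminium clamping fixture, base plate 110 (its x) x 156 (its y) x 12 mm; origin under its centre. Two upright cheeks 44 long (along x) x 13 thick, tops 44 mm above the table, inner faces at y = +-15 mm, with the seat between them. Hinge ears at y = -62 mm, forked catch (two prongs 20 mm apart, tops 64 mm above the table) at y = +58 mm. Fixed.
- seat (a point): centre of the seat, on the base plate between the cheeks, 12 mm above the table; axes as the fixture's. The seat is 30 mm wide, runs along x and is open at both x ends; the seated test bar overhangs the cheeks by 6 mm at each end and stands 2 mm above them, so it is let down held by its ends.
- clamp_hinge (a point): point on the clamp arm's hinge axis (along the fixture's x), at fixture y = -62 mm, 54 mm above the table
- clamp_knob (a point): centre of the black ball knob (26 mm diameter) at the free end of the clamp arm, 146 mm from the hinge axis. The arm is a flat steel bar 16 wide x 10 thick.
- clamp_arm (a joint): angle of the clamp arm, rad: 0 = fully down across the seat in the forked catch (knob at fixture y = +84 mm, 54 mm above the table); pi/2 = upright; it starts open, leaning out past upright, away from the seat, and stays where it is left by friction (about 0.16 N m)
- pad: black rubber pad 100 (x) x 90 (y) x 3 mm, lying flat and free on the table between rack and fixture; origin under its centre. A good place to set something down. Fixed.
- round_mount: black round specimen, 30 mm diameter x 22 high, loose in the rack; origin at the centre of its underside; leave it
- offcut: small short steel block 28 x 22 x 20 high, loose in the rack; origin at the centre of its underside; leave it
- jar: amber jar, 52 mm diameter x 85 high, loose; origin under its centre; leave it
- beaker: white open beaker, 66 mm diameter x 70 high, loose; origin under its centre; leave it

How it is judged:
On the way, in this order (a step that is already met when the one before it is completed fails the run):
1. the test bar lies seated between the cheeks of the fixture (x of specimen_center in the frame of seat between -0.012 and 0.012 m and y of specimen_center in the frame of seat between -0.007 and 0.007 m and z of specimen_center in the frame of seat between 0.012 and 0.021 m and angle between the x axis of specimen and the x axis of seat, either way round below 0.2 rad and angle between the z axis of specimen and the z axis of seat, either way round below 0.1 rad and linear speed of specimen below 0.02 m/s), for 0.2 s.
2. the clamp arm lies down in its forked catch (value of joint clamp_arm below 0.04 rad), for 0.2 s.
At the end, for the whole second after the job is handed in: The test bar lies at rest on the base plate between the cheeks, its centre within 12 mm of the seat's along it and 7 mm across it, flat within 0.1 rad and along the seat within 0.2 rad, and the clamp arm is down in its catch (joint below 0.04 rad) (all of step 1 and value of joint clamp_arm below 0.04 rad); the robot touches nothing.
It fails at once if another specimen in the rack is moved by more than 35 mm (distance of any of round_mount, offcut from where it was at the start of the episode above 0.035 m).
It fails at once if the jar or the beaker is moved by more than 30 mm or tipped by more than 0.4 rad (distance of any of jar, beaker from where it was at the start of the episode above 0.03 m or angle between any of jar, beaker's own z axis and vertical above 0.4 rad).
It also fails if it takes over 69 s, if anything falls off the work surface, if the arm or the gripper's body presses on something with over 40 N, if the wrist force passes 120 N, or if a joint passes its speed limit or range.

### The arm

A 7-joint arm with a two-finger parallel gripper is mounted at the origin on the work surface. World frame = base frame: x ahead of the robot, y to its left, z up, the work surface at z = 0. Lengths are in m, angles in rad, forces in N, time in s.
With the tool pointing down it reaches from about 0.425 to 1.025 m from the base axis. Payload 3.6 kg.
Tool frame: the origin (TCP) lies midway between the tips of the shut fingers; the grasp point (between the pads) lies 19 mm behind it; z points along the fingers, y is the direction in which the jaws open and shut (so a half turn about z gives the same grasp; the last joint's range is limited). The gripper opens to 85 mm and grips with 20 to 120 N. Pads are 22 mm wide; open, the fingers measure 114 mm over their backs; the gripper's body (76 mm by 85 mm) begins 54 mm behind the grasp point. The pads swing forward as they close: fully open they stand 13 mm farther back than shut.
Start: joints at [-1.421, 0.591, 0.048, 1.609, -0.033, 0.943, -0.034], TCP at [0.174, 0.704, 0.231] pointing down, gripper open.
Joint ranges: [-2.69, 2.69], [-0.47, 2.24], [-1.27, 1.36], [0.19, 2.51], [-1.53, 4.68], [0.08, 2.07], [-3.09, 3.09]. Speed limits (rad/s): [2.57, 2.57, 3.14, 3.14, 3.14, 3.14, 3.14].

### API

Orientations are given as a 3x3 rotation matrix whose columns are the frame's x, y, z axes.
In Python, from bench import bot gives the robot as it stands. The module is installed in compiled form; this text tells all that it offers.
- The arm moves only by the tool apply_moves, never from a script. Its argument "series" is a list that holds one entry, the list of rows, each a list of 5 numbers: the shift along the tool's x, y, z in m, then the turn about the tool's z in rad, then the closure, from 0 (fully open) to 1 (shut). A call has 1 to 12 rows; each row shifts and turns the commanded pose from where the row before left it, along the tool's axes as they then stand; what a row does not reach is not made up. A row lasts 1/10 s, in which the tool goes at most 50 mm and 8.59 degrees, less where a joint would pass 70% of its speed; a pose out of reach is approached as far as the arm can. A call is refused whole if a number of a shift passes 0.05 or a number of a turn 0.15, either way. A call with a gripper value outside its range is refused whole. The fingers move at their own pace and stop on an object; "grip_force" is the grip in N (left out, the last holds). Time passes only in rows, so rows that do not move let the fingers close. It gives the time, the measured TCP pose, the force and the opening at its end, in the units of the state.
- bot.read_state(): the state, without advancing time (a new reading comes with each control period).
- bot.get_image(name): name is "scene" or "top" or "wrist"; returns a dict with "img" (420x560x3 uint8, blue, green, red), "fx", "fy", "cx", "cy" (pixels), "extrinsics" (4x4, takes a point from camera to world coordinates). Camera axes: x right, y down, z forward; pixel columns grow to the right and rows downward; lengths in m; the calibration is good to about 2 mm. A picture is of the moment at which its call begins. There is no depth.
- bot.hand_in(): hands the job in, once; it reports no verdict.
Trained networks look in the newest picture that a camera, given by its name, has taken for a name from the list of things; names that differ only in an ending like _2 or _b are one class to them, and where a whole thing is asked for, a point or a joint stands for the part that bears it (a point fixed in the world has none). Each returns a list of dicts, best first, with "conf" (0 to 1); they miss things now and then, are a little off and sometimes report something else, mostly with a low value. They report only what shows in the picture. A call takes as long as a camera call.
- bot.regions_of(query, camera): "pixels" (420x560 bool, what is visible of it) and "location" ([column, row] in pixels, amid what is visible of it).
- bot.tip_of(query, camera): "location" ([column, row] in pixels: a listed point, or the origin of a listed thing).
The state is a dict: "time_s": time; "qpos": joint angles; "dq": joint speeds; "tau": joint torques, N m; "eef_pos": TCP position; "tool_rot": TCP orientation; "wrist_force": force on the tool from outside, world axes, zero at the start; "torque": the same for the moment, N m; "gripper_width": opening from 0.0 (shut) to 1.0 (fully open).
Only numpy, scipy, OpenCV 4.12 (cv2) and the standard library are available. Lean on these libraries where they do the work, as an engineer would, in place of code of your own. Each camera call takes 0.05 s, during which the arm holds its last target.

## Working session

There is one attempt and no reset: what is moved stays moved. The work goes in short steps, Python scripts to look and compute and a tool call to move; the robot and the scene stay as the last step left them, time stands still between calls to the robot, and variables do not carry over. Pictures are saved under pics/ and viewed, and the job is handed in when it is done.

Besides the shell and the picture viewer there is one more tool, called after "Call:" as name([rows], argument=value, ...), one row to a line, values as JSON. apply_moves: Moves the arm, as the interface text tells. Its arguments: {"type":"object","properties":{"series":{"type":"array"},"grip_force":{"type":"number"}},"required":["series"]}

```bash
ls; mkdir -p pics; python3 - <<'E'
from bench import bot
import cv2, numpy as np
s=bot.read_state(); print(s['time_s'],s['eef_pos'],s['tool_rot'],s['gripper_width'])
for n in ['scene','top']:
    d=bot.get_image(n); cv2.imwrite(f'pics/{n}0.png',d['img']); print(n,d['fx'],d['cx'],d['cy'],np.round(d['extrinsics'],3).tolist())
    for q in ['specimen','specimen_center','rack','fixture','seat','clamp_hinge','clamp_knob','pad','round_mount','offcut','jar','beaker']:
        try:
            r=bot.tip_of(q,n)[:2]; print(q,[(np.round(x['location'],1).tolist(),round(x['conf'],2)) for x in r])
        except Exception as e: print(q,e)
print(bot.read_state()['time_s'])
E
```

```text
pics
0.0 [0.17411743 0.70292253 0.23014818] [[-9.70688417e-01  2.40341065e-01 -4.12616699e-04]
 [ 2.40341385e-01  9.70685941e-01 -2.19616543e-03]
 [-1.27307508e-04 -2.23096121e-03 -9.99997503e-01]] 1.002160775076208
scene 544.243296461061 281.9060462778897 220.64170935255052 [[-0.641, 0.546, -0.539, 1.303], [0.767, 0.455, -0.452, 0.566], [-0.002, -0.703, -0.711, 0.906], [0.0, 0.0, 0.0, 1.0]]
specimen [([370.2, 240.2], 0.63), ([229.9, 148.1], 0.36)]
specimen_center [([373.3, 236.5], 0.74)]
rack [([392.3, 259.5], 0.87), ([391.5, 255.5], 0.5)]
fixture [([258.2, 168.0], 0.83)]
seat [([256.0, 166.4], 0.8)]
clamp_hinge [([234.4, 147.8], 0.71)]
clamp_knob [([219.6, 97.0], 0.58), ([369.8, 241.0], 0.45)]
pad [([315.4, 204.8], 0.83), ([392.3, 260.3], 0.5)]
round_mount [([394.6, 255.3], 0.49)]
offcut [([421.1, 274.8], 0.46)]
jar [([205.9, 232.4], 0.76), ([278.1, 291.8], 0.22)]
beaker [([278.6, 296.1], 0.77)]
top 431.35929432088926 274.658814705889 203.7874758215884 [[0.023, -0.988, 0.155, 0.506], [-1.0, -0.025, -0.012, 0.023], [0.016, -0.155, -0.988, 0.876], [0.0, 0.0, 0.0, 1.0]]
specimen [([186.8, 251.2], 0.72)]
specimen_center [([183.9, 249.6], 0.58)]
rack [([154.5, 247.0], 0.84)]
fixture [([368.2, 272.1], 0.96), ([370.4, 272.3], 0.3)]
seat [([370.0, 270.1], 0.69), ([187.0, 252.9], 0.61)]
clamp_hinge [([404.8, 263.6], 0.84)]
clamp_knob []
pad [([275.0, 259.8], 0.67)]
round_mount [([153.9, 245.5], 0.61)]
offcut [([190.2, 253.2], 0.75), ([119.2, 242.4], 0.48)]
jar [([337.6, 150.4], 0.88)]
beaker [([229.1, 135.4], 0.8)]
1.3
```

View images.

View pics/scene0.png

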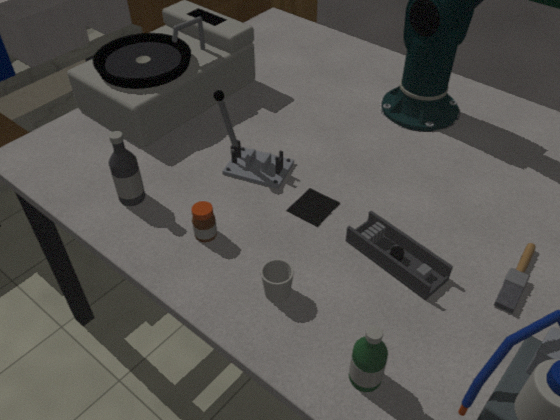

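View pics/top0.png

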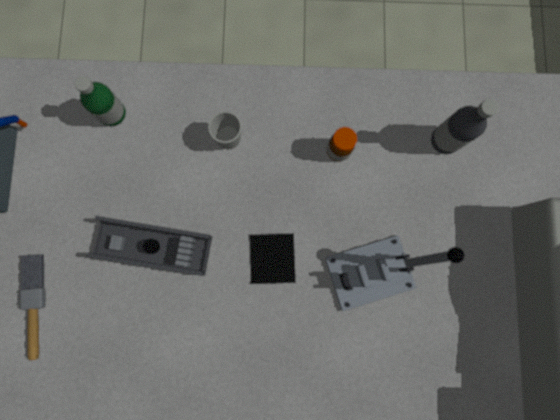

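```bash
cat > h.py <<'E'
from bench import bot
import cv2, numpy as np
def ray(d,p,z):
    E=np.array(d['extrinsics']); v=E[:3,:3]@np.array([(p[0]-d['cx'])/d['fx'],(p[1]-d['cy'])/d['fy'],1]); o=E[:3,3]
    return o+v*(z-o[2])/v[2]
def proj(d,P):
    E=np.array(d['extrinsics']); c=E[:3,:3].T@(np.asarray(P,float)-E[:3,3]); return np.array([d['cx']+d['fx']*c[0]/c[2],d['cy']+d['fy']*c[1]/c[2]])
E
python3 - <<'E'
from h import *
d=bot.get_image('top')
im=d['img']
a=im[205:285,85:218]; b=im[225:315,320:470]
cv2.imwrite('pics/rack0.png',cv2.convertScaleAbs(cv2.resize(a,None,fx=6,fy=6,interpolation=cv2.INTER_CUBIC),alpha=1.8))
cv2.imwrite('pics/fix0.png',cv2.convertScaleAbs(cv2.resize(b,None,fx=5,fy=5,interpolation=cv2.INTER_CUBIC),alpha=1.5))
for q in ['rack','specimen','fixture']:
    r=bot.regions_of(q,'top')[0]; m=r['pixels'].astype(np.uint8); c=max(cv2.findContours(m,0,2)[0],key=cv2.contourArea)
    print(q,r['conf'],cv2.minAreaRect(c))
for n,p,z in [('rack',(154.5,247),0),('spec',(183.9,249.6),.025),('fix',(368.2,272.1),0),('seat',(370,270.1),.012),('hinge',(404.8,263.6),.054),('pad',(275,259.8),0),('jar',(337.6,150.4),0),('beak',(229.1,135.4),0)]:
    print(n,ray(d,p,z).round(4))
d=bot.get_image('scene')
for n,p,z in [('rack',(392.3,259.5),0),('spec',(373.3,236.5),.025),('fix',(258.2,168),0),('seat',(256,166.4),.012),('hinge',(234.4,147.8),.054),('jar',(205.9,232.4),0),('beak',(278.6,296.1),0)]:
    print(n,ray(d,p,z).round(4))
E
```

```text
rack 0.68 ((149.3918914794922, 245.64865112304688), (120.66886138916016, 43.565731048583984), 9.462321281433105)
specimen 0.74 ((184.75, 250.75003051757812), (15.49317455291748, 29.41741943359375), 11.309932708740234)
fixture 0.83 ((396.3279724121094, 263.716796875), (57.44021987915039, 134.09881591796875), 72.12129974365234)
rack [0.5497 0.2524 0.    ]
spec [0.5448 0.1882 0.025 ]
fix [ 0.5096 -0.1793  0.    ]
seat [ 0.5136 -0.1802  0.012 ]
hinge [ 0.527  -0.2367  0.054 ]
pad [0.5298 0.0089 0.    ]
jar [ 0.761  -0.1175  0.    ]
beak [0.7873 0.1115 0.    ]
rack [ 0.5526  0.2521 -0.    ]
spec [0.5427 0.1929 0.025 ]
fix [ 0.5074 -0.1805  0.    ]
seat [ 0.5168 -0.1792  0.012 ]
hinge [ 0.5338 -0.2355  0.054 ]
jar [ 0.7561 -0.1198 -0.    ]
beak [0.7876 0.1249 0.    ]
```

View pics/rack0.png

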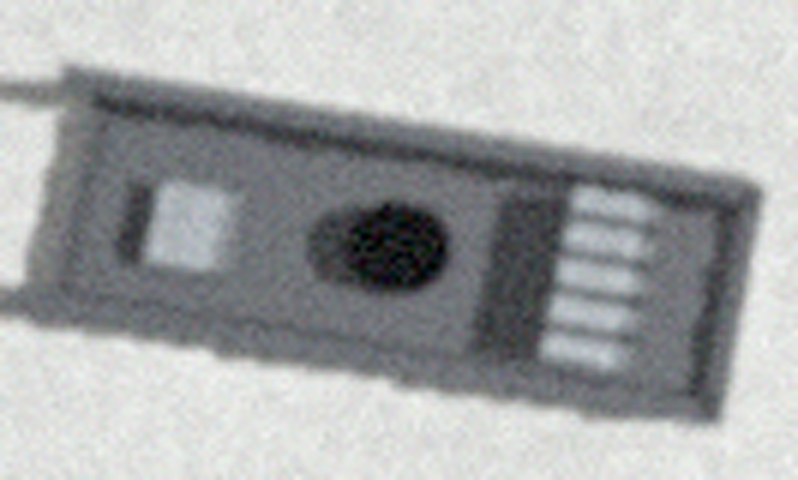

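View pics/fix0.png

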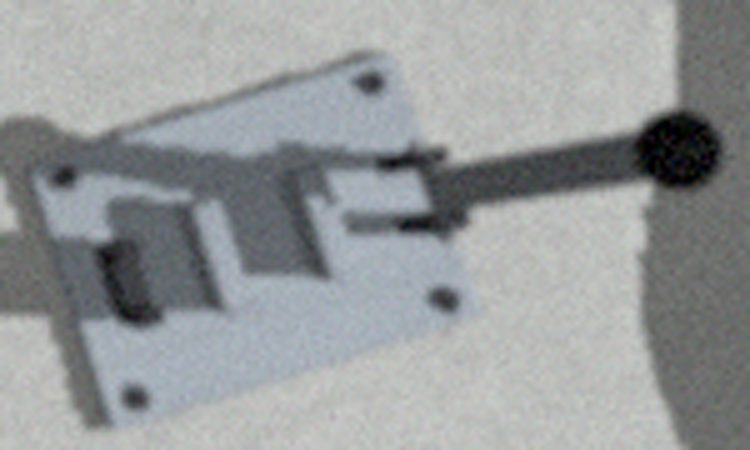

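```bash
python3 - <<'E'
from h import *
d=bot.get_image('top')
def R(c): return ray(d,(85+(c[0]-2.5)/6,205+(c[1]-2.5)/6),c[2])
def F(c): return ray(d,(320+(c[0]-2)/5,225+(c[1]-2)/5),c[2])
def yaw(v): return np.degrees(np.arctan2(-v[0],v[1])).round(2)
a,b=R((68,68,.046)),R((760,185,.046)); print('rack rail',yaw(a-b),np.linalg.norm(a-b))
S=[R((*p,.042)) for p in [(578,187),(655,197),(622,370),(540,362)]]; print('spec',np.mean(S,0),yaw(S[0]-S[1]),np.linalg.norm(S[0]-S[3]),np.linalg.norm(S[0]-S[1]),np.degrees(np.arctan2(*(S[0]-S[3])[[1,0]])))
C=[F((*p,.012)) for p in [(385,50),(478,310),(105,428),(35,165)]]
c=np.mean(C,0);print('fix',c,yaw(C[3]-C[0]),yaw(C[2]-C[1]),[np.linalg.norm(C[i]-C[i-1]).round(4) for i in range(4)])
kn=(320+678/5,225+150/5)
y=np.radians(np.mean([yaw(C[3]-C[0]),yaw(C[2]-C[1])]))
ey=np.array([-np.sin(y),np.cos(y),0]);ex=np.array([np.cos(y),np.sin(y),0])
best=min(((np.linalg.norm(proj(d,np.r_[c[:2],0]+ey*(-.062+.146*np.cos(t))+[0,0,.054+.146*np.sin(t)])-kn),t) for t in np.linspace(1.5,2.6,200)));print('theta top',best)
d2=bot.get_image('scene')
best=min(((np.linalg.norm(proj(d2,np.r_[c[:2],0]+ey*(-.062+.146*np.cos(t))+[0,0,.054+.146*np.sin(t)])-np.array([219.6,96])),t) for t in np.linspace(1.5,2.6,200)));print('theta scene',best)
# overlay in scene
im=d2['img'].copy(); i1=d['img'].copy()
for P in [(55,78,12),(55,-78,12),(-55,78,12),(-55,-78,12),(22,15,44),(-22,15,44),(22,-15,44),(-22,-15,44),(0,-62,54)]:
    w=np.r_[c[:2],0]+ex*P[0]/1e3+ey*P[1]/1e3+[0,0,P[2]/1e3]
    for dd,m in((d2,im),(d,i1)):
        q=proj(dd,w); m[int(round(q[1])),int(round(q[0]))]=(0,0,255)
A=cv2.resize(im[80:200,190:310],None,fx=5,fy=5,interpolation=cv2.INTER_NEAREST); cv2.imwrite('pics/ov.png',A)
E
```

```text
rack rail -8.2 0.22578318728388047
spec [0.54132958 0.18382702 0.042     ] -6.01 0.0566402888082733 0.024983734341927924 -9.036586673776233
fix [ 0.50994093 -0.17987194  0.012     ] 19.27 18.22 [np.float64(0.1495), np.float64(0.108), np.float64(0.1559), np.float64(0.1054)]
theta top (np.float64(1.7024487260658387), np.float64(1.815075376884422))
theta scene (np.float64(0.3352175458701274), np.float64(1.7708542713567839))
```

View pics/ov.png

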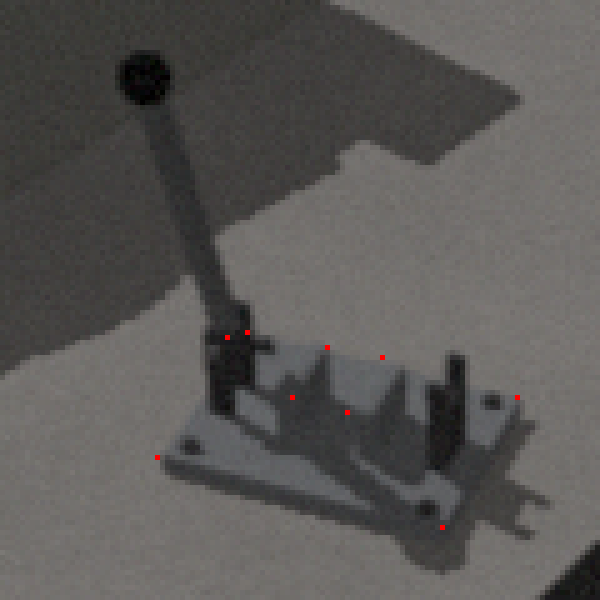

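Call:
apply_moves([
  [[-0.0344, -0.0296, 0, 0, 0.55], [-0.0344, -0.0296, 0, 0, 0.55], [-0.0344, -0.0296, 0, 0, 0.55], [-0.0344, -0.0296, 0, 0, 0.55], [-0.0344, -0.0296, 0, 0, 0.55], [-0.0344, -0.0296, 0, 0, 0.55], [-0.0344, -0.0296, 0, 0, 0.55], [-0.0344, -0.0296, 0, 0, 0.55], [-0.0344, -0.0296, 0, 0, 0.55], [-0.0344, -0.0296, 0, 0, 0.55], [-0.0344, -0.0296, 0, 0, 0.55], [-0.0344, -0.0296, 0, 0, 0.55]],
])

```text
time_s: 2.85
eef_pos: [0.4906, 0.2583, 0.2317]
tool_rot: [[-0.971, 0.24, 0.001], [0.24, 0.971, 0.001], [-0.001, 0.001, -1.0]]
wrist_force: [0.5, -0.2, 0.4]
gripper_width: 0.454
```

Call:
apply_moves([
  [[-0.0344, -0.0296, 0, 0, 0.55], [-0.0344, -0.0296, 0, 0, 0.55], [0, 0, 0, -0.094, 0.55], [0, 0, 0, 0, 0.55], [0, 0, 0, 0, 0.55]],
])

```text
time_s: 3.35
eef_pos: [0.5417, 0.1866, 0.2313]
tool_rot: [[-0.989, 0.149, -0.0], [0.149, 0.989, 0.001], [0.001, 0.001, -1.0]]
wrist_force: [0.5, -0.7, -0.5]
gripper_width: 0.451
```

```bash
python3 - <<'E'
from h import *
s=bot.read_state(); print(s['time_s'],s['eef_pos'],s['tool_rot'].round(4) if hasattr(s['tool_rot'],'round') else s['tool_rot'],s['gripper_width'],np.round(s['qpos'],3))
d=bot.get_image('wrist'); print(d['fx'],d['cx'],d['cy'],np.round(d['extrinsics'],3).tolist())
cv2.imwrite('pics/w1.png',d['img'])
for q in ['specimen','specimen_center']:
    for x in bot.tip_of(q,'wrist')[:2]: print(q,x['conf'],x['location'],ray(d,x['location'],.008 if q=='specimen' else .025))
E
```

```text
3.35 [0.54170143 0.18661338 0.23131096] [[-9.889e-01  1.489e-01 -4.000e-04]
 [ 1.489e-01  9.889e-01  8.000e-04]
 [ 6.000e-04  7.000e-04 -1.000e+00]] 0.4506937616231864 [-0.481  0.401  0.093  1.96  -0.053  0.782  1.064]
290.2251305994854 275.6994735454244 214.28981243965907 [[0.149, 0.937, 0.315, 0.461], [0.989, -0.142, -0.047, 0.199], [0.001, 0.319, -0.948, 0.373], [0.0, 0.0, 0.0, 1.0]]
specimen 0.73 [277.5, 186.4] [0.54525466 0.18907176 0.008     ]
specimen_center 0.93 [277.1, 183.2] [0.53730324 0.18964417 0.025     ]
```

View pics/w1.png

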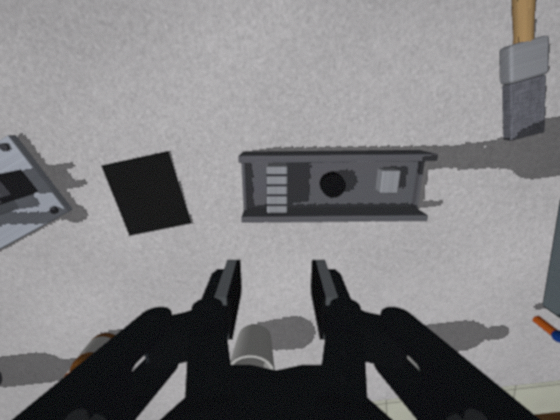

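```bash
python3 - <<'E'
from h import *
d=bot.get_image('wrist')
cv2.imwrite('pics/w1c.png',cv2.convertScaleAbs(cv2.resize(d['img'][140:235,230:330],None,fx=6,fy=6,interpolation=cv2.INTER_CUBIC),alpha=1.5))
E=np.array(d['extrinsics'])
m=cv2.cvtColor(d['img'],cv2.COLOR_BGR2GRAY)[160:217,255:300]
print(m.max(), )
b=(m>(110)).astype(np.uint8); ys,xs=np.nonzero(b); print(len(xs))
print(cv2.minAreaRect(np.c_[xs+255,ys+160].astype(np.float32)))
for p in [(267,165),(288,165),(267,214),(288,214),(277.3,189.5)]: print(p,ray(d,p,.042).round(4))
E
```

```text
144
665
((275.5, 189.5), (45.0, 19.0), 90.0)
(267, 165) [0.5107 0.1824 0.042 ]
(288, 165) [0.5142 0.2061 0.042 ]
(267, 214) [0.5688 0.1732 0.042 ]
(288, 214) [0.5725 0.1982 0.042 ]
(277.3, 189.5) [0.5407 0.1898 0.042 ]
```

View pics/w1c.png

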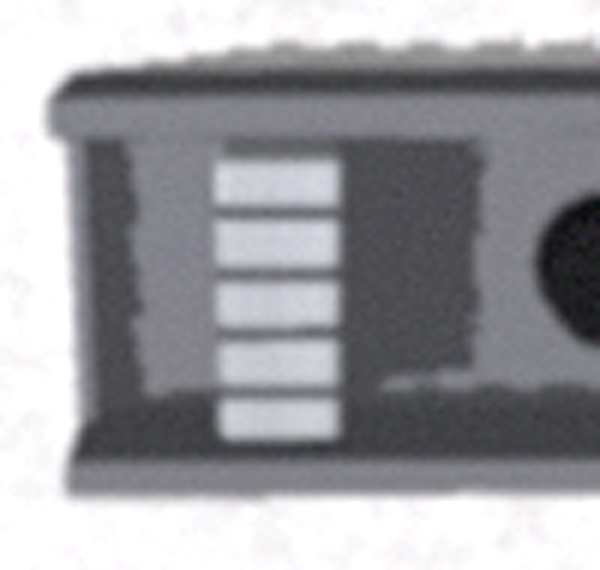

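Call:
apply_moves([
  [[0, 0, 0.04, 0, 0.55], [0, 0, 0.04, 0, 0.55], [0, 0, 0.04, 0, 0.55], [0, 0, 0.03, 0, 0.55], [0, 0, 0.02, 0, 0.55], [0, 0, 0.02, 0, 0.55], [0, 0, 0.015, 0, 0.55], [0, 0, 0, 0, 0.55], [0, 0, 0, 0, 0.55]],
])

```text
time_s: 4.45
eef_pos: [0.5423, 0.1861, 0.0265]
tool_rot: [[-0.989, 0.148, 0.0], [0.148, 0.989, 0.0], [-0.0, 0.0, -1.0]]
wrist_force: [0.6, 1.2, -0.3]
gripper_width: 0.452
```

```bash
python3 - <<'E'
from h import *
d=bot.get_image('wrist')
cv2.imwrite('pics/w2.png',cv2.convertScaleAbs(d['img'],alpha=1.6))
s=bot.read_state();print(s['eef_pos'],s['wrist_force'])
E
```

```text
[0.54269509 0.18620148 0.02700818] [-0.13612284 -0.24170659 -0.37789584]
```

View pics/w2.png

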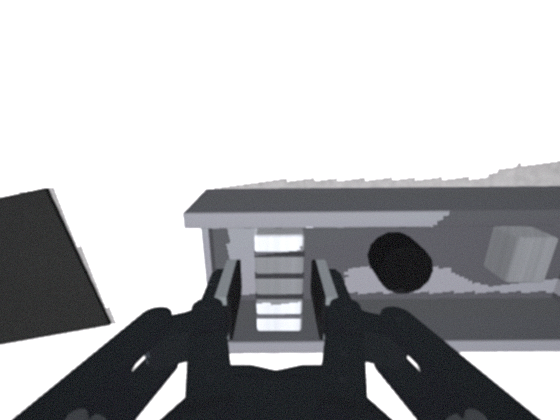

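Call:
apply_moves([
  [[0, 0, 0.008, 0, 0.55], [0, 0, 0, 0, 0.55], [0, 0, 0, 0, 1], [0, 0, 0, 0, 1], [0, 0, 0, 0, 1], [0, 0, 0, 0, 1], [0, 0, 0, 0, 1], [0, 0, 0, 0, 1]],
], grip_force=60)

```text
time_s: 5.3
eef_pos: [0.5425, 0.1859, 0.0188]
tool_rot: [[-0.989, 0.148, 0.001], [0.148, 0.989, 0.0], [-0.001, 0.001, -1.0]]
wrist_force: [-0.9, -0.9, 5.4]
gripper_width: 0.265
```

Call:
apply_moves([
  [[0, 0, -0.01, 0, 1], [0, 0, -0.02, 0, 1], [0, 0, -0.04, 0, 1], [0, 0, -0.04, 0, 1], [0, 0, 0, 0, 1], [0, 0, 0, 0, 1]],
])

```text
time_s: 5.9
eef_pos: [0.5422, 0.1856, 0.1291]
tool_rot: [[-0.989, 0.148, 0.001], [0.148, 0.989, 0.0], [-0.001, 0.001, -1.0]]
wrist_force: [-0.3, 0.8, -2.6]
gripper_width: 0.266
```

```bash
python3 - <<'E'
from h import *
d=bot.get_image('wrist')
cv2.imwrite('pics/w3.png',cv2.convertScaleAbs(d['img'],alpha=1.6))
s=bot.read_state();print(s['eef_pos'],s['wrist_force'],s['gripper_width'])
E
```

```text
[0.54107198 0.18528871 0.12786136] [ 0.67977922  0.34846428 -3.75821177] 0.27093143201182407
```

View pics/w3.png

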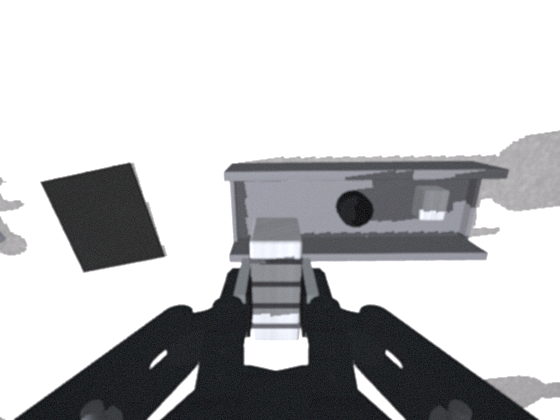

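Call:
apply_moves([
  [[-0.003, -0.0353, 0, 0, 1], [-0.003, -0.0353, 0, 0, 1], [-0.003, -0.0353, 0, 0, 1], [-0.003, -0.0353, 0, 0, 1], [-0.003, -0.0353, 0, 0, 1], [0, 0, 0.01, -0.118, 1], [0, 0, 0.02, -0.118, 1], [0, 0, 0.03, -0.118, 1], [0, 0, 0.03, -0.117, 1], [0, 0, 0.014, 0, 1], [0, 0, 0, 0, 1], [0, 0, 0, 0, 1]],
])

```text
time_s: 7.15
eef_pos: [0.5305, 0.0089, 0.024]
tool_rot: [[-0.949, -0.315, -0.001], [-0.315, 0.949, -0.0], [0.001, 0.0, -1.0]]
wrist_force: [0.7, 1.1, -1.6]
gripper_width: 0.27
```

```bash
python3 - <<'E'
from h import *
d=bot.get_image('wrist')
cv2.imwrite('pics/w4.png',cv2.convertScaleAbs(d['img'],alpha=1.6))
s=bot.read_state();print(s['eef_pos'],s['wrist_force'],s['gripper_width'],s['tool_rot'],s['qpos'])
E
```

```text
[0.53120642 0.00899807 0.02473462] [-0.19034381  0.54833806 -3.2131565 ] 0.2661511338520218 [[-9.48917377e-01 -3.15524028e-01  6.32614075e-04]
 [-3.15524200e-01  9.48917511e-01 -1.92057468e-04]
 [-5.39699827e-04 -3.81851718e-04 -9.99999781e-01]] [-0.06434406  0.68353574 -0.0521307   2.16099431  0.11286093  0.29891017
  1.67915142]
```

View pics/w4.png

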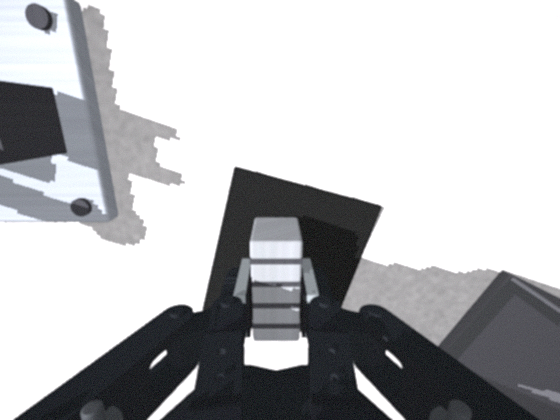

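Call:
apply_moves([
  [[0, 0, 0.005, 0, 1], [0, 0, 0.005, 0, 1], [0, 0, 0, 0, 1], [0, 0, 0, 0, 1], [0, 0, 0, 0, 0.5], [0, 0, 0, 0, 0.5], [0, 0, 0, 0, 0.5], [0, 0, 0, 0, 0.5]],
])

```text
time_s: 8.0
eef_pos: [0.5311, 0.009, 0.0145]
tool_rot: [[-0.949, -0.317, 0.001], [-0.317, 0.949, 0.0], [-0.001, -0.0, -1.0]]
wrist_force: [0.1, 0.5, -0.1]
gripper_width: 0.496
```

Call:
apply_moves([
  [[0, 0, -0.03, 0, 0.5], [0, 0, -0.04, 0, 0.5], [0, 0, -0.04, 0, 0], [0, 0, -0.03, 0.1428, 0], [0, 0, 0, 0.1428, 0], [0, 0, 0, 0.1428, 0], [0, 0, 0, 0.1428, 0], [0, 0, 0, 0.1428, 0], [0, 0, 0, 0.1428, 0], [0, 0, 0, 0.1428, 0], [0, 0, 0, 0.1428, 0], [0, 0, 0, 0.1428, 0]],
])

```text
time_s: 9.2
eef_pos: [0.5306, 0.009, 0.1544]
tool_rot: [[-0.566, 0.824, -0.0], [0.824, 0.566, 0.0], [0.0, 0.0, -1.0]]
wrist_force: [0.1, 0.2, -0.6]
gripper_width: 1.001
```

Call:
apply_moves([
  [[0, 0, 0, 0.1428, 0], [0, 0, 0, 0.1428, 0], [0, 0, 0, 0, 0], [0, 0, 0, 0, 0]],
])

```text
time_s: 9.6
eef_pos: [0.5307, 0.0091, 0.1543]
tool_rot: [[-0.32, 0.947, -0.0], [0.947, 0.32, -0.0], [-0.0, -0.0, -1.0]]
wrist_force: [1.3, -0.2, 0.2]
gripper_width: 1.0
```

```bash
python3 - <<'E'
from h import *
d=bot.get_image('wrist')
cv2.imwrite('pics/w5.png',cv2.convertScaleAbs(d['img'],alpha=1.5))
s=bot.read_state();print(s['eef_pos'],s['wrist_force'],s['gripper_width'],s['tool_rot'],s['qpos'])
for q in ['specimen','specimen_center','seat','fixture']:
    for x in bot.tip_of(q,'wrist')[:1]: print(q,x['conf'],x['location'],ray(d,x['location'],{'specimen':.003,'specimen_center':.02,'seat':.012,'fixture':0}[q]))
E
```

```text
[0.53074708 0.00908393 0.15433681] [0.89835942 0.37603367 0.29294651] 1.0015612651472523 [[-3.19319551e-01  9.47647099e-01 -2.29403992e-05]
 [ 9.47647094e-01  3.19319552e-01  9.28953415e-05]
 [ 9.53573188e-05  7.92389607e-06 -9.99999995e-01]] [-0.36444875  0.48369483  0.35296897  2.11948854 -0.29585817  0.5844038
  0.52476945]
specimen 0.67 [274.8, 201.5] [0.53083303 0.00694033 0.003     ]
specimen_center 0.64 [274.0, 206.3] [0.53015756 0.00665066 0.02      ]
seat 0.82 [207.8, 337.8] [ 0.50786382 -0.17847165  0.012     ]
```

View pics/w5.png

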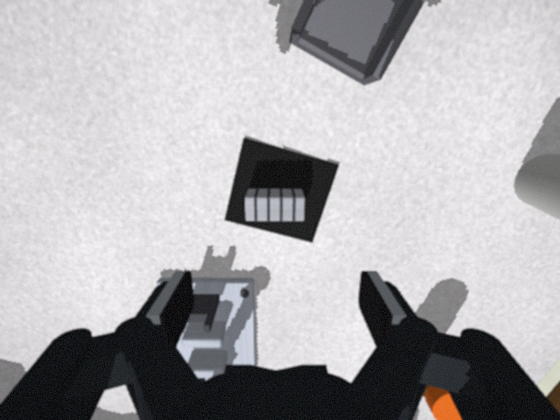

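Call:
apply_moves([
  [[0, 0, 0.04, 0, 0], [0, 0, 0.04, 0, 0], [0, 0, 0.03, 0, 0], [0, 0, 0.02, 0, 0], [0, 0, 0.0145, 0, 0], [0, 0, 0, 0, 0], [0, 0, 0, 0, 1], [0, 0, 0, 0, 1], [0, 0, 0, 0, 1], [0, 0, 0, 0, 1], [0, 0, 0, 0, 1], [0, 0, 0, 0, 1]],
])

```text
time_s: 11.05
eef_pos: [0.5316, 0.0088, 0.0112]
tool_rot: [[-0.317, 0.949, 0.002], [0.949, 0.317, 0.0], [-0.0, 0.002, -1.0]]
wrist_force: [-0.9, -1.0, 7.6]
gripper_width: 0.645
```

Call:
apply_moves([
  [[0, 0, -0.01, 0, 1], [0, 0, -0.03, 0, 1], [0, 0, -0.04, 0, 1], [0, 0, -0.04, 0, 1], [0, 0, 0, 0, 1], [0, 0, 0, 0, 1]],
])

```text
time_s: 11.65
eef_pos: [0.531, 0.0094, 0.1309]
tool_rot: [[-0.317, 0.948, 0.002], [0.948, 0.317, 0.001], [-0.0, 0.002, -1.0]]
wrist_force: [0.3, -0.3, -2.9]
gripper_width: 0.639
```

```bash
python3 - <<'E'
from h import *
d=bot.get_image('wrist')
cv2.imwrite('pics/w6.png',cv2.convertScaleAbs(d['img'],alpha=1.5))
s=bot.read_state();print(s['eef_pos'],s['wrist_force'],s['gripper_width'],s['tool_rot'])
E
```

```text
[0.52999436 0.00944478 0.12968484] [-0.34950762 -0.25732102 -2.14672456] 0.6412275112990288 [[-3.17306861e-01  9.48322600e-01 -7.76455287e-04]
 [ 9.48322702e-01  3.17307235e-01  4.14752549e-04]
 [ 6.39694095e-04 -6.04726346e-04 -9.99999613e-01]]
```

View pics/w6.png

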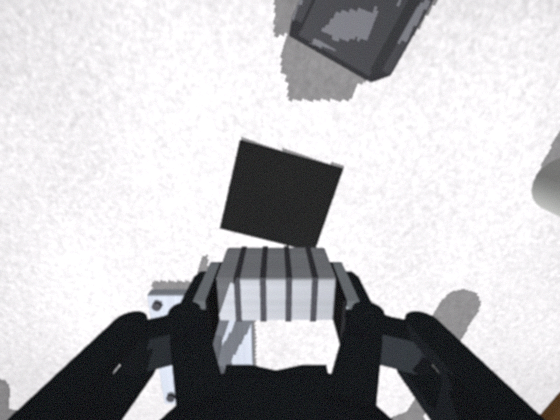

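Call:
apply_moves([
  [[-0.0345, -0.0159, 0, 0, 1], [-0.0345, -0.0159, 0, 0, 1], [-0.0345, -0.0159, 0, 0, 1], [-0.0345, -0.0159, 0, 0, 1], [-0.0345, -0.0158, 0, 0, 1], [0, 0, 0.025, 0, 1], [0, 0, 0.025, 0, 1], [0, 0, 0, 0, 1], [0, 0, 0, 0, 1]],
])

```text
time_s: 12.6
eef_pos: [0.5088, -0.1793, 0.0785]
tool_rot: [[-0.317, 0.949, -0.004], [0.949, 0.317, 0.001], [0.002, -0.003, -1.0]]
wrist_force: [0.1, -0.2, -1.8]
gripper_width: 0.641
```

```bash
python3 - <<'E'
from h import *
s=bot.read_state();print(s['eef_pos'],s['wrist_force'],s['gripper_width'],s['tool_rot'])
for n in ['wrist','top','scene']:
    d=bot.get_image(n)
    im=d['img']
    if n=='top': im=cv2.resize(im[210:330,310:470],None,fx=5,fy=5,interpolation=cv2.INTER_CUBIC)
    if n=='scene': im=cv2.resize(im[80:200,180:320],None,fx=5,fy=5,interpolation=cv2.INTER_CUBIC)
    cv2.imwrite(f'pics/7{n}.png',cv2.convertScaleAbs(im,alpha=1.5))
    for q in ['seat','specimen_center']:
        for x in bot.tip_of(q,n)[:1]: print(n,q,x['conf'],x['location'],ray(d,x['location'],{'specimen_center':s['eef_pos'][2]+.01,'seat':.012}[q]))
E
```

```text
[ 0.50875805 -0.17928733  0.0784668 ] [ 0.07728237 -0.17195244 -1.8359633 ] 0.6406990318647808 [[-0.31672794  0.9485088  -0.00380324]
 [ 0.94851343  0.31673447  0.0012433 ]
 [ 0.00238389 -0.00321364 -0.99999199]]
wrist seat 0.74 [279.0, 232.6] [ 0.51221565 -0.18072394  0.012     ]
wrist specimen_center 0.6 [274.4, 279.8] [ 0.50795773 -0.1772353   0.0884668 ]
top seat 0.81 [370.8, 269.4] [ 0.51499556 -0.18177591  0.012     ]
top specimen_center 0.74 [380.1, 271.2] [ 0.51138866 -0.18053277  0.0884668 ]
scene seat 0.56 [259.0, 164.5] [ 0.50617078 -0.17831813  0.012     ]
scene specimen_center 0.73 [257.6, 139.9] [ 0.50499064 -0.18077655  0.0884668 ]
```

View pics/7wrist.png

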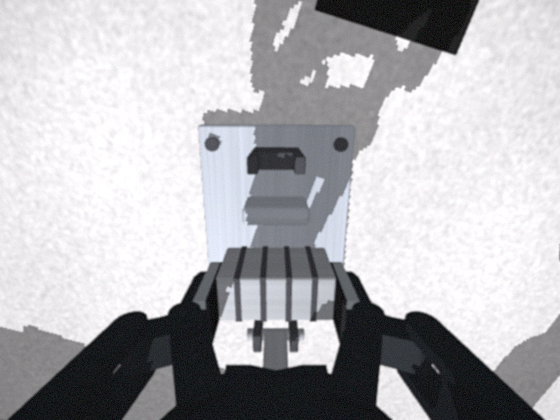

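View pics/7scene.png

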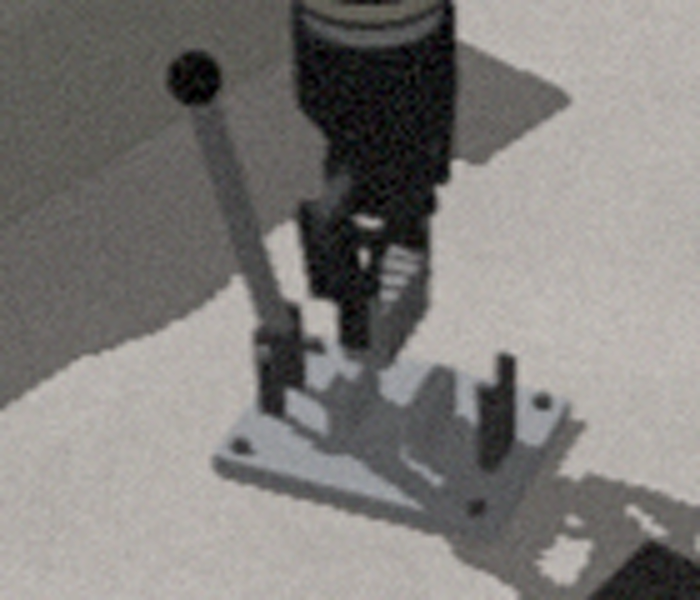

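View pics/7top.png

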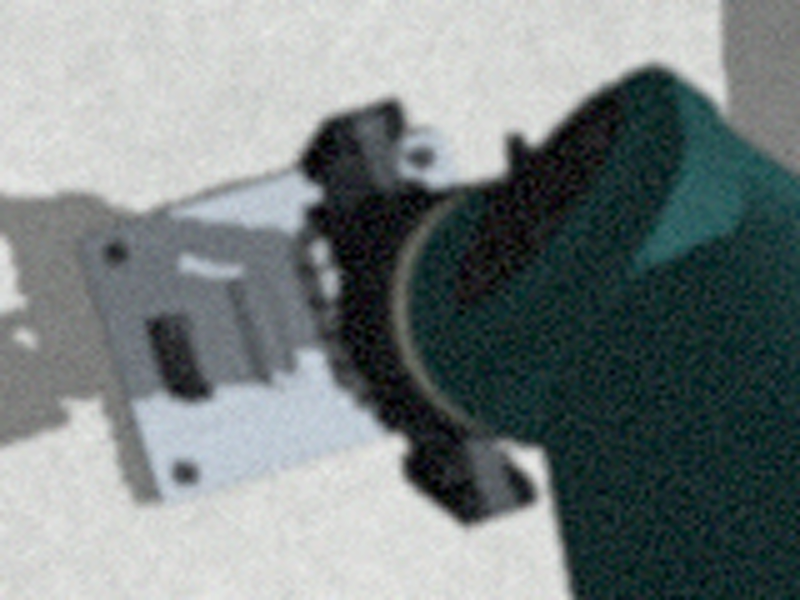

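```bash
python3 - <<'E'
from h import *
d=bot.get_image('wrist'); s=bot.read_state()
c=np.array([.5100,-.1797,0]);y=np.radians(18.5)
ey=np.array([-np.sin(y),np.cos(y),0]);ex=np.array([np.cos(y),np.sin(y),0])
im=cv2.resize(d['img'][110:350,180:380],None,fx=4,fy=4,interpolation=cv2.INTER_CUBIC)
im=cv2.convertScaleAbs(im,alpha=1.4)
def mk(w,col):
    q=(proj(d,w)-[180,110]+.5)*4; cv2.drawMarker(im,tuple(int(v) for v in q.round()),col,cv2.MARKER_CROSS,9,1)
for P in [(55,78,12),(-55,78,12),(22,15,44),(-22,15,44),(22,28,44),(-22,28,44),(0,78,12)]:
    mk(c+ex*P[0]/1e3+ey*P[1]/1e3+[0,0,P[2]/1e3],(0,0,255))
T=np.array(s['tool_rot']);p=np.array(s['eef_pos'])
for a in(-28,28):
  for b in (-12,12):
    for z in(8,-26): mk(p+T[:,1]*a/1e3+T[:,0]*b/1e3+T[:,2]*z/1e3,(0,200,0))
cv2.imwrite('pics/8.png',im[:600])
cv2.imwrite('pics/8.png',cv2.resize(im,(500,600),interpolation=cv2.INTER_AREA))
# measured
def tofix(w): v=w-c; return np.array([v@ex,v@ey,w[2]]).round(4)
for q,z in [((198,125),.012),((353.5,125),.012),((246,197),.044),((309,197),.044)]: print(q,tofix(ray(d,q,z)))
print('tcp',tofix(p))
E
```

```text
(198, 125) [-0.0527  0.0768  0.012 ]
(353.5, 125) [0.0549 0.0767 0.012 ]
(246, 197) [-0.0179  0.0339  0.044 ]
(309, 197) [0.0222 0.0338 0.044 ]
tcp [ 0.0004 -0.0002  0.0802]
```

View pics/8.png

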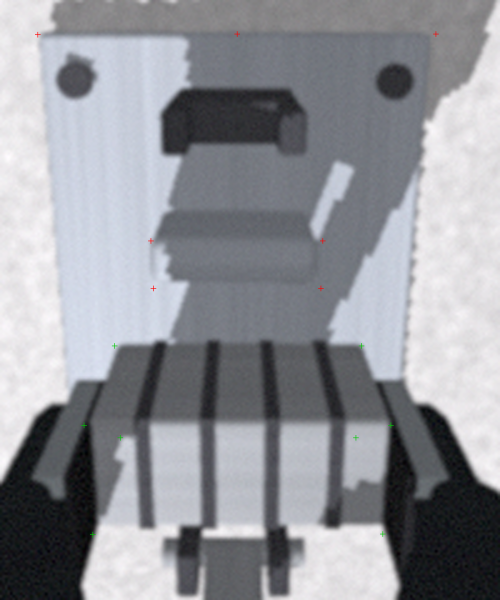

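Call:
apply_moves([
  [[-0.001, 0, 0.01, 0, 1], [0, 0, 0.015, 0, 1], [0, 0, 0, 0, 1], [0, 0, 0, 0, 1]],
])

```text
time_s: 13.5
eef_pos: [0.51, -0.1807, 0.0543]
tool_rot: [[-0.316, 0.949, -0.001], [0.949, 0.316, 0.0], [0.001, -0.001, -1.0]]
wrist_force: [-0.5, -0.8, -2.1]
gripper_width: 0.643
```

```bash
python3 - <<'E'
from h import *
s=bot.read_state();print(s['eef_pos'],s['wrist_force'])
d=bot.get_image('wrist');print(bot.read_state()['eef_pos'])
im=cv2.resize(d['img'][110:350,180:380],None,fx=3,fy=2.5,interpolation=cv2.INTER_CUBIC)
cv2.imwrite('pics/9.png',cv2.convertScaleAbs(im,alpha=1.5))
d=bot.get_image('scene')
im=cv2.resize(d['img'][110:190,210:310],None,fx=7,fy=7,interpolation=cv2.INTER_CUBIC)
cv2.imwrite('pics/9s.png',cv2.convertScaleAbs(im,alpha=1.7))
E
```

```text
[ 0.51001778 -0.1807365   0.0542643 ] [-0.49497305 -0.76675056 -2.05381267]
[ 0.51042644 -0.1808782   0.05470456]
```

View pics/9.png

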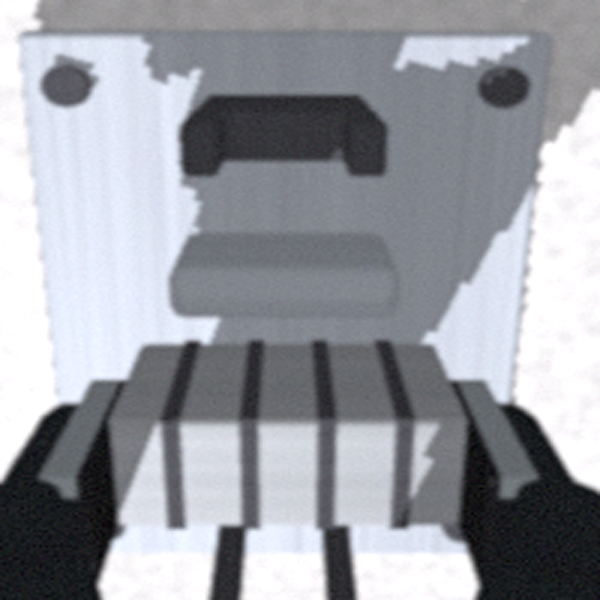

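View pics/9s.png

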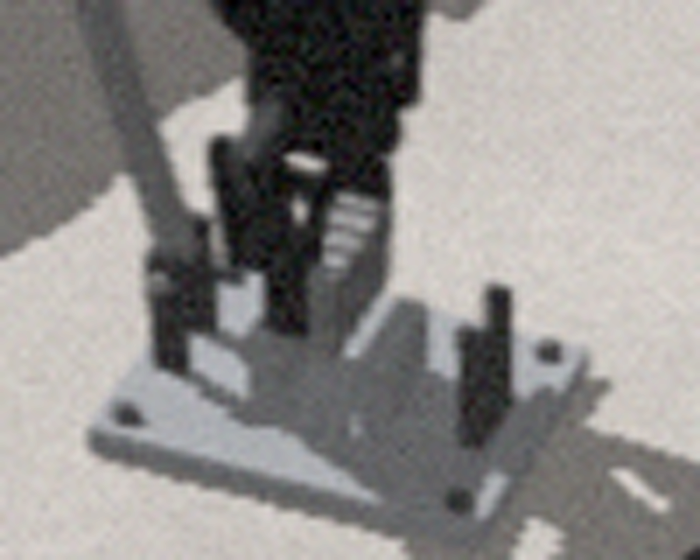

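```bash
python3 - <<'E'
from h import *
d=bot.get_image('wrist'); s=bot.read_state(); p=np.array(s['eef_pos']);T=np.array(s['tool_rot']); print(p)
def t(col,row,z): 
    w=ray(d,(180+col/3-.3,110+row/2.5-.3),z); v=w-p; return (v@T[:,:2]*1e3).round(1)
print('cheek inner',t(170,316,.044),t(398,316,.044),'outer',t(172,268,.044),t(398,268,.044))
for z in(.046,.048): print('bar bottom +y edge',t(140,345,z),t(437,345,z))
print('bar top +y',t(110,420,.081),t(468,420,.081),'-y',t(115,527,.081),t(460,527,.081))
print('plate',t(22,34,.012),t(550,34,.012))
E
```

```text
[ 0.51075927 -0.18100101  0.05514511]
cheek inner [ 18. -22.] [17.9 21.3] outer [ 29.5 -21.1] [29.5 20.9]
bar bottom +y edge [ 11.6 -27.7] [11.6 28.7]
bar bottom +y edge [ 12.6 -27.4] [12.6 28.4]
bar top +y [ 13.1 -26.5] [13.1 27.7] -y [-10.3 -27.3] [-10.3  28. ]
plate [ 78.7 -53.5] [78.6 53.5]
```

Call:
apply_moves([
  [[0.001, 0, 0.005, 0, 1], [0, 0, 0.005, 0, 1], [0, 0, 0.005, 0, 1], [0, 0, 0, 0, 1]],
])

```text
time_s: 14.05
eef_pos: [0.5096, -0.1796, 0.0391]
tool_rot: [[-0.317, 0.949, -0.001], [0.949, 0.317, 0.001], [0.001, -0.001, -1.0]]
wrist_force: [-0.3, -0.2, -1.9]
gripper_width: 0.646
```

Call:
apply_moves([
  [[0, 0, 0.005, 0, 1], [0, 0, 0.005, 0, 1], [0, 0, 0.005, 0, 1], [0, 0, 0, 0, 1], [0, 0, 0, 0, 1]],
])

```text
time_s: 14.55
eef_pos: [0.51, -0.1798, 0.0246]
tool_rot: [[-0.317, 0.949, -0.0], [0.949, 0.317, 0.0], [0.0, -0.0, -1.0]]
wrist_force: [0.5, -0.6, -3.1]
gripper_width: 0.642
```

```bash
python3 - <<'E'
from h import *
s=bot.read_state();print(s['eef_pos'],s['wrist_force'],s['torque'])
d=bot.get_image('wrist')
im=cv2.resize(d['img'][110:350,180:380],None,fx=3,fy=2.5,interpolation=cv2.INTER_CUBIC)
cv2.imwrite('pics/10.png',cv2.convertScaleAbs(im,alpha=1.5))
E
```

```text
[ 0.51002224 -0.17981938  0.02459325] [ 0.47491646 -0.64166879 -3.0988113 ] [ 0.06632182 -0.02533269 -0.03629338]
```

View pics/10.png

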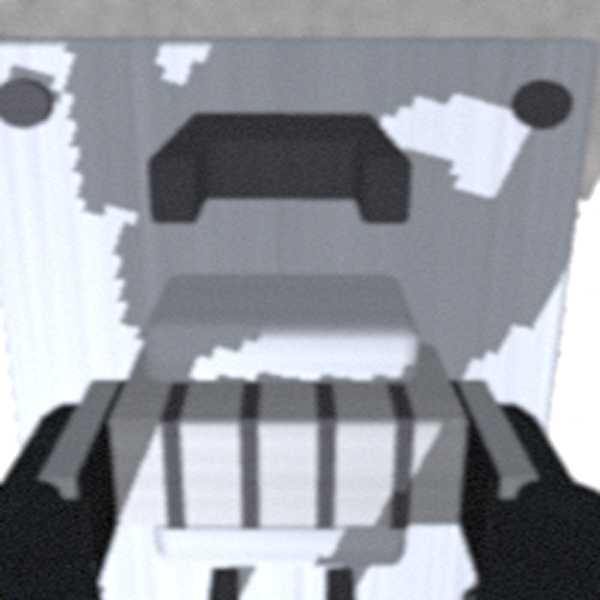

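Call:
apply_moves([
  [[0, 0, 0.003, 0, 1], [0, 0, 0.002, 0, 1], [0, 0, 0, 0, 1], [0, 0, 0, 0, 1]],
])

```text
time_s: 15.0
eef_pos: [0.5104, -0.1799, 0.0202]
tool_rot: [[-0.317, 0.949, 0.001], [0.949, 0.317, 0.0], [-0.0, 0.001, -1.0]]
wrist_force: [-0.9, 0.2, 3.5]
gripper_width: 0.642
```

Call:
apply_moves([
  [[0, 0, 0, 0, 0.2], [0, 0, 0, 0, 0.2], [0, 0, 0, 0, 0.2], [0, 0, 0, 0, 0.2], [0, 0, -0.02, 0, 0.2], [0, 0, -0.03, 0, 0.2], [0, 0, -0.04, 0, 0.2], [0, 0, -0.04, 0, 0.2], [0, 0, 0, 0, 0.2], [0, 0, 0, 0, 0.2]],
])

```text
time_s: 16.0
eef_pos: [0.5107, -0.1798, 0.1507]
tool_rot: [[-0.317, 0.948, 0.002], [0.948, 0.317, -0.0], [-0.001, 0.002, -1.0]]
wrist_force: [-0.7, -0.2, -0.4]
gripper_width: 0.801
```

```bash
python3 - <<'E'
from h import *
s=bot.read_state();print(s['eef_pos'],s['wrist_force'],s['gripper_width'])
d=bot.get_image('wrist')
im=cv2.resize(d['img'][150:390,180:380],None,fx=3,fy=2.5,interpolation=cv2.INTER_CUBIC)
cv2.imwrite('pics/11.png',cv2.convertScaleAbs(im,alpha=1.5))
d=bot.get_image('scene')
cv2.imwrite('pics/11s.png',cv2.convertScaleAbs(cv2.resize(d['img'][80:190,190:310],None,fx=6,fy=5.4,interpolation=cv2.INTER_CUBIC),alpha=1.6))
for q in ['clamp_knob','clamp_hinge','seat','specimen_center']:
    print(q,[(x['conf'],np.round(x['location'],1)) for x in bot.tip_of(q,'scene')[:2]])
E
```

```text
[ 0.51069118 -0.17977621  0.15066025] [-0.72876638 -0.23925255 -0.42967965] 0.8007468692670098
clamp_knob [(0.85, array([219.9,  97. ]))]
clamp_hinge [(0.62, array([234.4, 145.9]))]
seat [(0.88, array([256.5, 165. ]))]
specimen_center [(0.72, array([259.7, 158.9]))]
```

View pics/11.png

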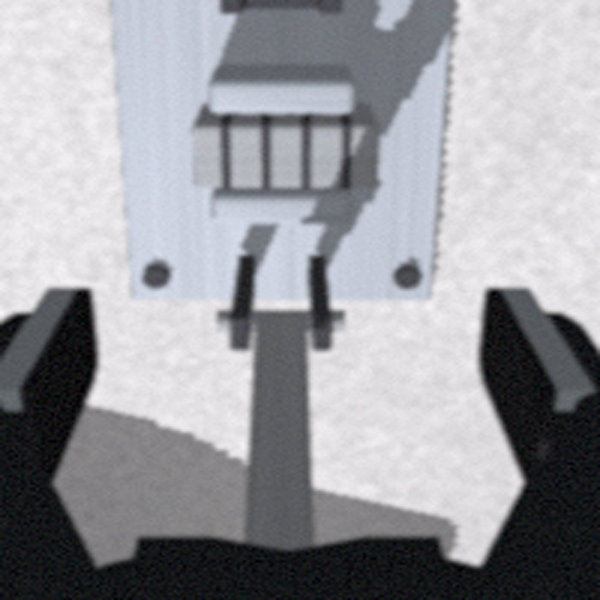

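View pics/11s.png

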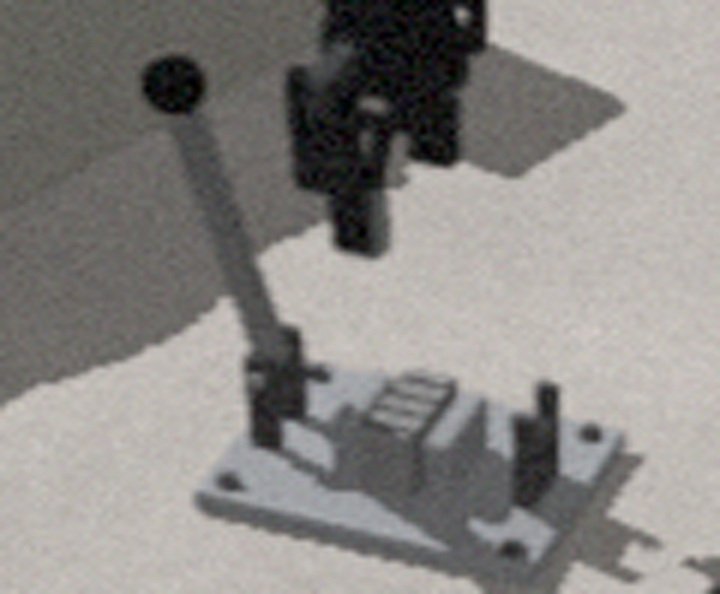

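```bash
python3 - <<'E'
from h import *
from scipy.optimize import least_squares
d=bot.get_image('top'); d2=bot.get_image('scene'); s=bot.read_state()
k=np.array([455.4,254.8]);k2=np.array([218.7,95.3])
r=least_squares(lambda P:np.r_[proj(d,P)-k,proj(d2,P)-k2],[.54,-.27,.19]); print(r.x,r.fun)
c=np.array([.5103,-.1797]);y=np.radians(18.5);ey=np.array([-np.sin(y),np.cos(y)]);ex=np.array([np.cos(y),np.sin(y)])
v=r.x[:2]-c; print('fix frame',v@ex,v@ey, 'theta',np.arctan2(r.x[2]-.054,v@ey+.062),np.hypot(r.x[2]-.054,v@ey+.062))
T=np.array(s['tool_rot'])
for t in (1.78,1.82): 
    w=np.r_[c+ey*(-.062+.146*np.cos(t)),.054+.146*np.sin(t)]; print(t,w,'tool delta',(w-s['eef_pos'])@T)
E
```

```text
[ 0.53864127 -0.27184264  0.19606234] [-0.33852138  0.23287887 -0.59661829 -0.2093401 ]
fix frame -0.0023605920910150743 -0.09637386042005493 theta 1.808196763261491 0.14616180086963035
1.78 [ 0.53959402 -0.26725059  0.1968167 ] tool delta [-0.09242438  0.00063923 -0.04794006]
1.82 [ 0.5413985  -0.27264361  0.19548993] tool delta [-0.09811234  0.00064565 -0.04661786]
```

Call:
apply_moves([
  [[0, 0, -0.04, 0, 0.3], [0, 0, -0.04, 0, 0.3], [0, 0, -0.025, 0, 0.3], [-0.032, 0, 0, 0, 0.3], [-0.032, 0, 0, 0, 0.3], [-0.032, 0, 0, 0, 0.3], [0, 0, 0, 0, 0.3], [0, 0, 0, 0, 0.3]],
])

```text
time_s: 17.2
eef_pos: [0.54, -0.2713, 0.2542]
tool_rot: [[-0.315, 0.949, -0.001], [0.949, 0.315, 0.0], [0.001, -0.001, -1.0]]
wrist_force: [0.3, 0.2, 0.6]
gripper_width: 0.702
```

```bash
python3 - <<'E'
from h import *
s=bot.read_state();print(s['eef_pos'],s['wrist_force'],s['gripper_width'],s['qpos'])
d=bot.get_image('wrist')
cv2.imwrite('pics/12.png',cv2.convertScaleAbs(d['img'],alpha=1.5))
x=bot.tip_of('clamp_knob','wrist')
for q in x[:2]:
    w=ray(d,q['location'],.196); print(q,w,(w-s['eef_pos'])@np.array(s['tool_rot']))
E
```

```text
[ 0.54001395 -0.2713304   0.25417087] [0.25384798 0.22773742 0.5966494 ] 0.7020875002001603 [ 0.08487328  0.44042258  0.42295711  1.88025028 -0.23072922  0.87014863
  0.94260362]
{'location': [273.6, 234.3], 'conf': 0.76} [ 0.53910807 -0.27222147  0.196     ] [-0.00061191 -0.0010752   0.05817159]
```

View pics/12.png

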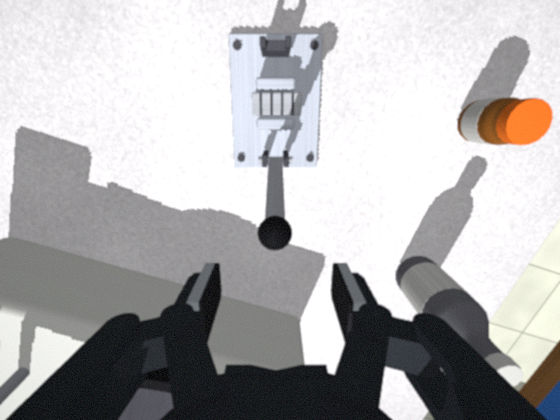

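Call:
apply_moves([
  [[0, 0, 0.03, 0, 0.3], [0, 0, 0.03, 0, 0.3], [0, 0, 0.017, 0, 0.3], [0, 0, 0, 0, 0.3], [0, 0, 0, 0, 1], [0, 0, 0, 0, 1], [0, 0, 0, 0, 1], [0, 0, 0, 0, 1], [0, 0, 0, 0, 1], [0, 0, 0, 0, 1]],
], grip_force=30)

```text
time_s: 18.3
eef_pos: [0.5396, -0.2726, 0.1792]
tool_rot: [[-0.316, 0.949, -0.0], [0.949, 0.316, -0.002], [-0.002, -0.001, -1.0]]
wrist_force: [-5.1, -1.7, 6.3]
gripper_width: 0.282
```

```bash
python3 - <<'E'
from h import *
s=bot.read_state();print(s['eef_pos'],s['wrist_force'],s['gripper_width'])
d=bot.get_image('wrist')
cv2.imwrite('pics/13.png',cv2.convertScaleAbs(d['img'],alpha=1.5))
# arc increments in tool frame (tool x = fix y, tool z = -z)
th=1.805; N=24; t=np.linspace(th,0,N+1); x=.146*np.cos(t); z=.146*np.sin(t)
print(np.c_[np.diff(x),-np.diff(z)].round(4).tolist())
E
```

```text
[ 0.5395703  -0.27255613  0.17916506] [-5.14388304 -1.70804018  6.26310724] 0.2815238589123499
[[0.0108, -0.0021], [0.0109, -0.0013], [0.011, -0.0005], [0.011, 0.0003], [0.0109, 0.0011], [0.0108, 0.002], [0.0106, 0.0028], [0.0104, 0.0036], [0.0101, 0.0043], [0.0097, 0.0051], [0.0093, 0.0058], [0.0089, 0.0065], [0.0084, 0.0071], [0.0078, 0.0077], [0.0072, 0.0083], [0.0065, 0.0088], [0.0059, 0.0093], [0.0052, 0.0097], [0.0044, 0.0101], [0.0036, 0.0104], [0.0029, 0.0106], [0.0021, 0.0108], [0.0012, 0.0109], [0.0004, 0.011]]
```

View pics/13.png

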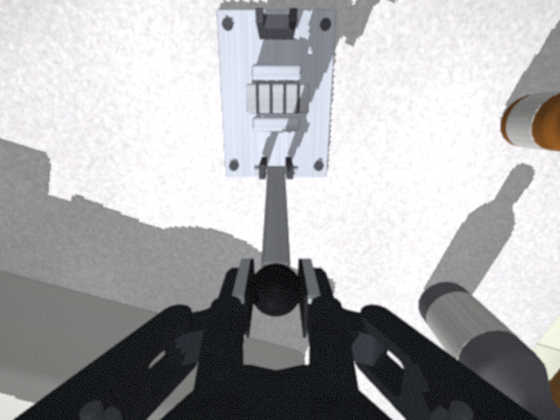

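Call:
apply_moves([
  [[0.0108, -0.001, -0.0021, 0, 1], [0.0109, 0, -0.0013, 0, 1], [0.011, 0, -0.0005, 0, 1], [0.011, 0, 0.0003, 0, 1], [0.0109, 0, 0.0011, 0, 1], [0.0108, 0, 0.002, 0, 1], [0, 0, 0, 0, 1]],
])

```text
time_s: 19.05
eef_pos: [0.5173, -0.2054, 0.1778]
tool_rot: [[-0.319, 0.948, -0.003], [0.948, 0.319, 0.004], [0.005, -0.002, -1.0]]
wrist_force: [-5.1, 1.4, 5.9]
gripper_width: 0.279
```

Call:
apply_moves([
  [[0.0106, -0.001, 0.0028, 0, 1], [0.0104, 0, 0.0036, 0, 1], [0.0101, 0, 0.0043, 0, 1], [0.0097, 0, 0.0051, 0, 1], [0.0093, 0, 0.0058, 0, 1], [0.0089, 0, 0.0065, 0, 1], [0, 0, 0, 0, 1]],
])

```text
time_s: 19.75
eef_pos: [0.4992, -0.151, 0.1489]
tool_rot: [[-0.319, 0.948, -0.001], [0.948, 0.319, 0.002], [0.002, -0.0, -1.0]]
wrist_force: [1.2, 0.8, 1.2]
gripper_width: 0.281
```

```bash
python3 - <<'E'
from h import *
s=bot.read_state();print(s['eef_pos'],s['wrist_force'],s['gripper_width'])
d=bot.get_image('wrist')
cv2.imwrite('pics/14.png',cv2.convertScaleAbs(d['img'],alpha=1.5))
d=bot.get_image('scene')
cv2.imwrite('pics/14s.png',cv2.convertScaleAbs(cv2.resize(d['img'][80:190,190:310],None,fx=6,fy=5.4,interpolation=cv2.INTER_CUBIC),alpha=1.6))
E
```

```text
[ 0.49919347 -0.15101855  0.14894848] [1.19450858 0.7517565  1.16346393] 0.28106430496732093
```

View pics/14.png

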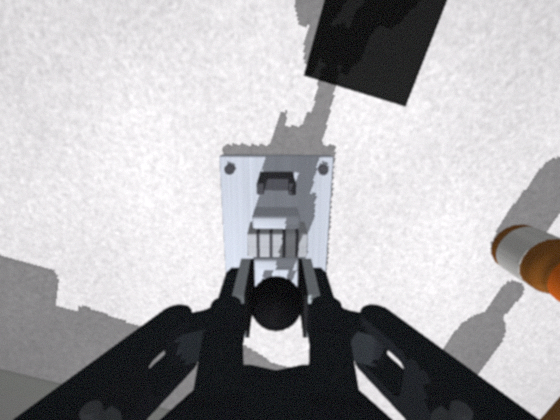

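View pics/14s.png

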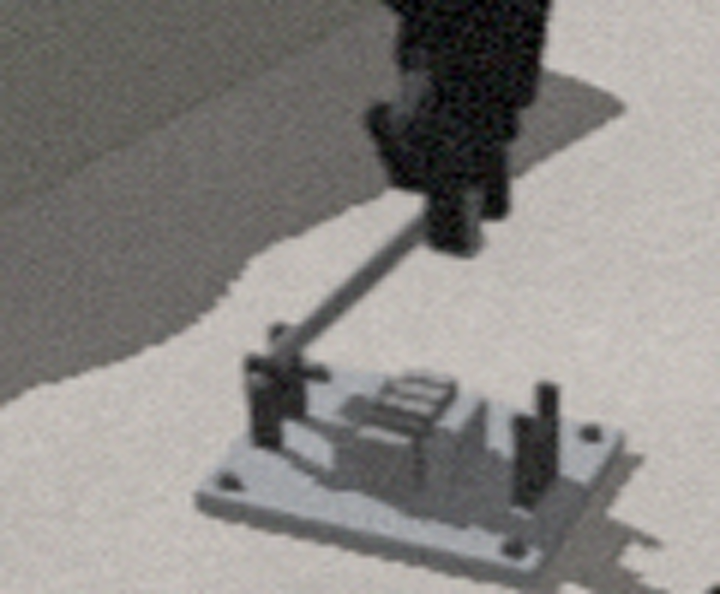

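Knob still held (wrist pixel 275,303), the arm is about 52° from down. Continuing along the arc.

Call:
apply_moves([
  [[0.0084, 0, 0.0071, 0, 1], [0.0078, 0, 0.0077, 0, 1], [0.0072, 0, 0.0083, 0, 1], [0.0065, 0, 0.0088, 0, 1], [0.0059, 0, 0.0093, 0, 1], [0.0052, 0, 0.0097, 0, 1], [0, 0, 0, 0, 1]],
])

```text
time_s: 20.55
eef_pos: [0.4868, -0.1138, 0.098]
tool_rot: [[-0.318, 0.948, -0.0], [0.948, 0.318, -0.0], [-0.0, -0.0, -1.0]]
wrist_force: [3.4, 2.2, -0.3]
gripper_width: 0.279
```

Call:
apply_moves([
  [[0.0044, 0, 0.0101, 0, 1], [0.0036, 0, 0.0104, 0, 1], [0.0029, 0, 0.0106, 0, 1], [0.0021, 0, 0.0108, 0, 1], [0, 0, 0, 0, 1]],
])

```text
time_s: 21.05
eef_pos: [0.4828, -0.1019, 0.0558]
tool_rot: [[-0.317, 0.948, 0.0], [0.948, 0.317, -0.0], [-0.0, 0.0, -1.0]]
wrist_force: [4.9, 2.4, -0.7]
gripper_width: 0.28
```

Call:
apply_moves([
  [[0.0012, 0, 0.0109, 0, 1], [0.0004, 0, 0.007, 0, 1], [0, 0, 0.003, 0, 1], [0, 0, 0, 0, 1], [0, 0, 0, 0, 1]],
])

```text
time_s: 21.55
eef_pos: [0.4825, -0.1007, 0.0355]
tool_rot: [[-0.317, 0.948, 0.001], [0.948, 0.317, -0.0], [-0.001, 0.001, -1.0]]
wrist_force: [5.3, 3.1, -1.3]
gripper_width: 0.282
```

```bash
python3 - <<'E'
from h import *
s=bot.read_state();print(s['eef_pos'],s['wrist_force'],s['gripper_width'])
d=bot.get_image('scene')
cv2.imwrite('pics/15s.png',cv2.convertScaleAbs(cv2.resize(d['img'][80:190,190:310],None,fx=6,fy=5.4,interpolation=cv2.INTER_CUBIC),alpha=1.6))
E
```

```text
[ 0.4825261  -0.10071824  0.03547111] [ 5.27255044  3.06371371 -1.28021521] 0.28247699501355933
```

View pics/15s.png

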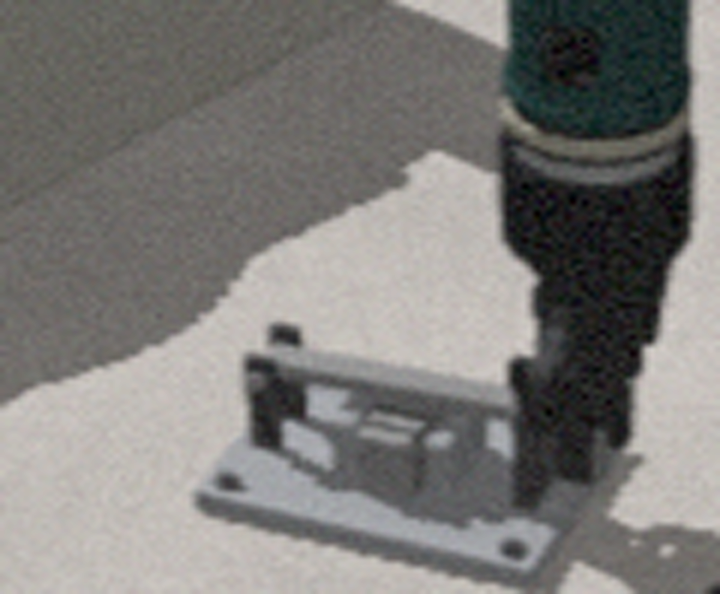

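Call:
apply_moves([
  [[0, -0.001, 0.002, 0, 1], [0, 0, 0.002, 0, 1], [0, 0, 0, 0, 1], [0, 0, 0, 0, 1]],
])

```text
time_s: 22.0
eef_pos: [0.4825, -0.1008, 0.0317]
tool_rot: [[-0.318, 0.948, 0.003], [0.948, 0.318, -0.0], [-0.001, 0.002, -1.0]]
wrist_force: [5.7, 4.1, -1.7]
gripper_width: 0.287
```

Call:
apply_moves([
  [[0, -0.001, 0.002, 0, 1], [0, 0, 0.002, 0, 1], [0, 0, 0, 0, 1], [0, 0, 0, 0, 1]],
])

```text
time_s: 22.4
eef_pos: [0.4826, -0.1009, 0.0283]
tool_rot: [[-0.318, 0.948, 0.005], [0.948, 0.318, -0.0], [-0.002, 0.004, -1.0]]
wrist_force: [5.8, 5.9, 3.7]
gripper_width: 0.279
```

```bash
python3 - <<'E'
from h import *
s=bot.read_state();print(s['eef_pos'],s['wrist_force'],s['gripper_width'])
d=bot.get_image('wrist')
cv2.imwrite('pics/16.png',cv2.convertScaleAbs(d['img'],alpha=1.7))
E
```

```text
[ 0.48261668 -0.10094819  0.02831448] [5.7551504  5.86857787 3.71204702] 0.2790833767684706
```

View pics/16.png

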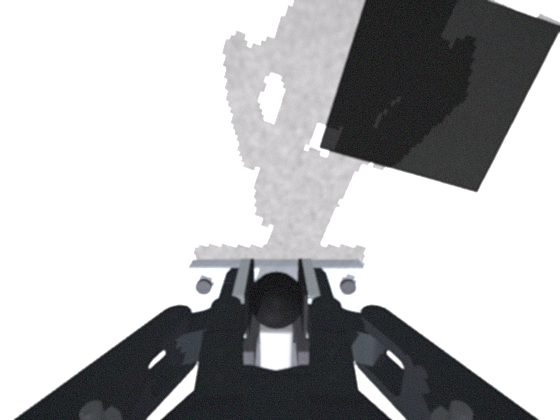

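Call:
apply_moves([
  [[0, 0, 0, 0, 0.4], [0, 0, 0, 0, 0.4], [0, 0, 0, 0, 0.4], [0, 0, -0.03, 0, 0.4], [0, 0, -0.04, 0, 0.4], [0, 0, -0.03, 0, 1], [0, 0, 0, 0, 1], [0, 0, 0, 0, 1], [0, 0, 0, 0, 1], [0, 0, 0, 0, 1]],
])

```text
time_s: 23.45
eef_pos: [0.4785, -0.1013, 0.1272]
tool_rot: [[-0.316, 0.949, -0.003], [0.949, 0.316, 0.0], [0.001, -0.003, -1.0]]
wrist_force: [-0.1, 0.1, 0.1]
gripper_width: -0.001
```

```bash
python3 - <<'E'
from h import *
s=bot.read_state();print(s['eef_pos'],s['wrist_force'],s['gripper_width'])
d=bot.get_image('wrist')
cv2.imwrite('pics/17.png',cv2.convertScaleAbs(d['img'],alpha=1.5))
T=np.array(s['tool_rot'])
for q in bot.tip_of('clamp_knob','wrist')[:1]:
    w=ray(d,q['location'],.054); print(q,w,(w-s['eef_pos'])@T)
d=bot.get_image('scene')
print(bot.tip_of('clamp_knob','scene')[:1])
im=d['img'].copy()
c=np.array([.5103,-.1797]);y=np.radians(18.5);ey=np.array([-np.sin(y),np.cos(y)])
for t in(0,.1): print(t,proj(d,np.r_[c+ey*(-.062+.146*np.cos(t)),.054+.146*np.sin(t)]))
cv2.imwrite('pics/17s.png',cv2.convertScaleAbs(cv2.resize(d['img'][110:190,210:320],None,fx=7,fy=7,interpolation=cv2.INTER_CUBIC),alpha=1.6))
E
```

```text
[ 0.47847114 -0.10132159  0.12722246] [-0.06950235  0.14448144  0.1462219 ] -0.0009959956813411022
{'location': [280.9, 225.6], 'conf': 0.87} [ 0.48241711 -0.09929892  0.054     ] [0.000578  0.004596  0.0732102]
[{'location': [290.8, 158.5], 'conf': 0.6}]
0 [288.1398536  159.77545183]
0.1 [287.90124353 155.06706345]
```

View pics/17.png

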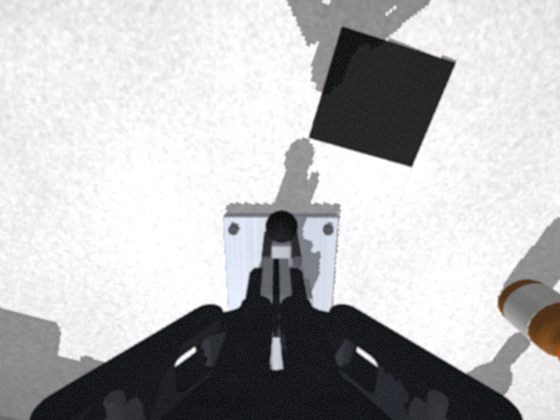

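View pics/17s.png

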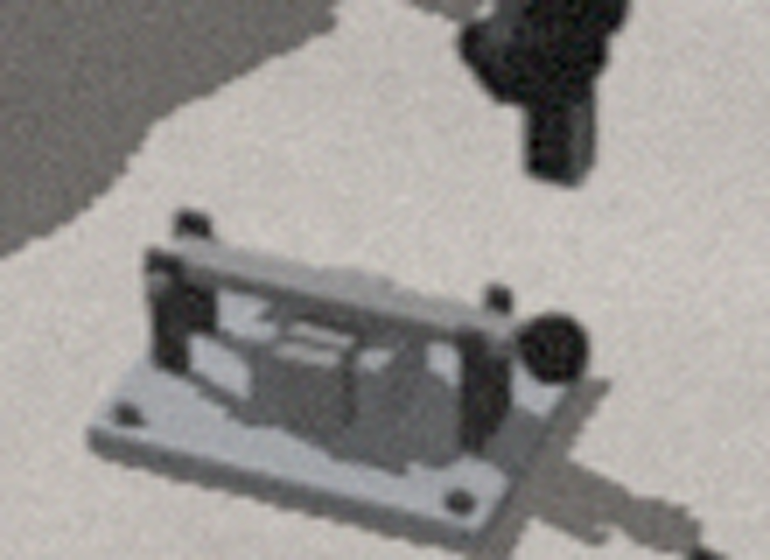

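Call:
apply_moves([
  [[0, 0.0045, 0.02, 0, 1], [0, 0, 0.02, 0, 1], [0, 0, 0.012, 0, 1], [0, 0, 0.004, 0, 1], [0, 0, 0.003, 0, 1], [0, 0, 0, 0, 1]],
])

```text
time_s: 24.25
eef_pos: [0.4841, -0.1002, 0.0696]
tool_rot: [[-0.316, 0.949, 0.0], [0.949, 0.316, -0.0], [-0.0, 0.0, -1.0]]
wrist_force: [1.0, -0.3, -0.9]
gripper_width: 0.001
```

Call:
apply_moves([
  [[0, 0, 0.002, 0, 1], [0, 0, 0.002, 0, 1], [0, 0, 0, 0, 1]],
])

```text
time_s: 24.55
eef_pos: [0.4846, -0.1001, 0.0665]
tool_rot: [[-0.316, 0.949, 0.002], [0.949, 0.316, 0.0], [-0.0, 0.002, -1.0]]
wrist_force: [-0.2, 0.8, 8.6]
gripper_width: 0.002
```

Call:
apply_moves([
  [[0, 0, 0.002, 0, 1], [0, 0, 0, 0, 1], [0, 0, 0, 0, 1]],
])

```text
time_s: 24.85
eef_pos: [0.4846, -0.1001, 0.066]
tool_rot: [[-0.316, 0.949, 0.002], [0.949, 0.316, 0.001], [0.0, 0.002, -1.0]]
wrist_force: [-3.5, 1.4, 21.9]
gripper_width: 0.001
```

Call:
apply_moves([
  [[0, 0, -0.02, 0, 1], [0, 0, -0.04, 0, 1], [0, 0, -0.04, 0, 1], [0, 0, -0.04, 0, 1], [0.04, 0, 0, 0, 1], [0.04, 0, 0, 0, 1], [0.04, 0, 0, 0, 1], [0.04, 0, 0, 0, 1], [0, 0, 0, 0, 1], [0, 0, 0, 0, 1]],
])

```text
time_s: 25.85
eef_pos: [0.4331, 0.0527, 0.2037]
tool_rot: [[-0.32, 0.948, 0.001], [0.948, 0.32, 0.0], [0.0, 0.001, -1.0]]
wrist_force: [-0.3, -0.8, 0.2]
gripper_width: -0.0
```

```bash
python3 - <<'E'
from h import *
s=bot.read_state();print(s['eef_pos'],s['wrist_force'])
o=[]
for n,(r0,r1,c0,c1) in {'top':(220,320,310,440),'scene':(110,190,210,310)}.items():
    d=bot.get_image(n)
    o.append(cv2.convertScaleAbs(cv2.resize(d['img'][r0:r1,c0:c1],(600,300 if 0 else 300*2//2+0),interpolation=cv2.INTER_CUBIC),alpha=1.6))
    for q in ['clamp_knob','specimen_center','jar','beaker']: print(n,q,[(np.round(x['location'],1),round(x['conf'],2)) for x in bot.tip_of(q,n)[:1]])
cv2.imwrite('pics/18.png',np.vstack(o))
E
```

```text
[0.43312535 0.05268078 0.20372454] [-0.34568794 -0.75705291  0.19762976]
top clamp_knob [(array([333.4, 288.7]), 0.72)]
top specimen_center [(array([369.8, 273.4]), 0.55)]
top jar [(array([339.3, 148. ]), 0.73)]
top beaker [(array([228.4, 136.9]), 0.87)]
scene clamp_knob [(array([289.7, 160.5]), 0.92)]
scene specimen_center [(array([257.8, 162.3]), 0.74)]
scene jar [(array([206.6, 235.4]), 0.62)]
scene beaker [(array([278.4, 294.4]), 0.72)]
```

View pics/18.png

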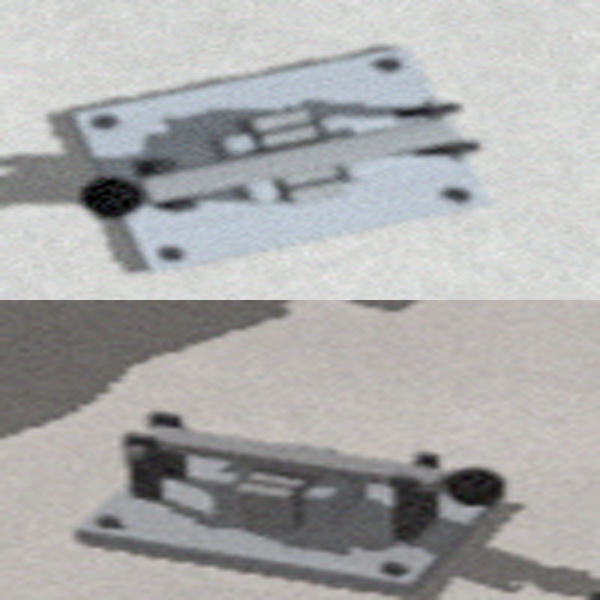

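The arm lies in the fork at knob pixel (334, 287) in the top view. The bar sits under it between the cheeks, and the robot is clear.

```bash
python3 -c "
from bench import bot
print(bot.hand_in())"
```

```text
the job is handed in; nothing more can be done
None
```

The test bar is seated between the cheeks of the fixture and the clamp arm is down in its forked catch. I handed the job in after about 26 s of the 69 s, with the robot clear of everything.

**What I did:** I lifted the bar out of the rack by its width and set it on the pad. There I regripped it by its ends and let it down into the seat. Then I took the clamp knob, swung the arm over along its arc, let go, and pressed the knob down from above with the fingers shut.

**Last checks:**
- **Clamp arm:** when pressed, the knob stopped the fingers at about 66–67 mm. Fully down, its top should be at 67 mm. The press reached 22 N. In the pictures taken after the arm backed off, it lies between the prongs.
- **Test bar:** it let down freely and showed light contact force on the base plate. The pictures show it flat and about centred, overhanging the cheeks evenly.
- **Jar and beaker:** the detector finds them within a few pixels of where they were at the start.
- **Other two specimens:** I did not measure these again at the end. They looked in place in a picture taken after the bar was lifted out, and nothing went near the rack after that.

**What disagreed:**
- **Seat position:** estimates from the different cameras differed by up to about 10 mm along the seat and about 3 mm across it. I relied on the wrist camera's close view for the final alignment.
- **Knob grip:** the knob appears to have slipped about 9 mm in the fingers during the swing, which is why I pressed it down again at the end.

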